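# Rehang the lift-off door of a shop display case

## Task

Lift the small brass-framed door out of its wooden stand and, holding it upright and square open to the display case, feel for the case's two hinge pins and lower the door gently until both knuckles sit fully down on them. Let go of the door, then swing it shut against the rubber stops without slamming or forcing it, and leave the candle, mug and figurine where they are.

Things in the scene. Friction and masses are not known exactly. Their poses are not given: they have to be found in the camera images.
- case: Fixed display case, brass corner posts, white boards, 130 (x) x 170 (y) x 190 mm high. Origin: centre of underside. Open front faces its own -x. At the front corner on its -y side a brass strip carries two upright steel pins, one straight above the other. The strip is screwed on through slotted holes and stands firm, but where it is set is NOT measured: see pin_low.
- pin_low (a point): NOMINAL centre of the lower pin's tip, 58 mm above the table; case x -81, y -103 mm. The real pins, together, stand up to 6 mm off this along case x and up to 6 mm along case y; heights exact, pin line vertical. Feel for them. Each pin: 8.5 mm diameter, 1 mm chamfer at the tip, 16 mm tall on a flat brass ledge where the knuckle comes to rest (ledge tops 42 and 142 mm up).
- pin_high (a point): NOMINAL centre of the upper pin's tip, 158 mm above the table, straight above pin_low and off by the same unknown amount.
- stops (a point): Middle between the two rubber stops that stick 7 mm out of the case's front near the edge away from the pins: their faces at case x -72, y +73 mm, 60 and 130 mm up. The shut door rests on them.
- door: Loose lift-off door, 0.18 to 0.32 kg: brass frame, clear pane. Panel 12 mm thick (its x), 170 wide (y), 170 high (z). Origin: middle of the panel's lower edge; outer face -x, knuckles off the -y edge. Shut, its axes are parallel to the case's; it opens anticlockwise seen from above: square open, yaw = case yaw + pi/2. Hung, lower edge 22 mm up; it turns freely and stays where left.
- top_rail (a point): Middle of the door's top edge: door x 0, y 0, z 170 mm. The solid top rail is 34 mm high, the place to grip, across its 12 mm thickness. The centre of mass is about straight below. Pressing, dropping or slamming the door on the case with more than 35 N spoils the hinge.
- knuckle_low (a point): Centre of the underside of the lower knuckle: door x 0, y -101, z 20 mm. Both knuckles are steel rings 14 mm high, bore 11 mm, outside 24 mm, flat underside, on the door's -y edge; they fit over the pins.
- knuckle_high (a point): Centre of the underside of the upper knuckle: door x 0, y -101, z 120 mm.
- door_edge (a point): Middle of the door's free edge: door x 0, y +85, z 85 mm.
- stand: Fixed wooden stand, foot 100 x 120 x 6 mm, two rails 110 mm long and 12 mm thick reaching 38 mm above the table; between them, along its y, a 15 mm slot, floor 6 mm up, in which the door stands upright at the start (its yaw the stand's + pi, up to 15 mm off the middle). Origin: centre of the underside.
- candle: Candle jar, 56 mm diameter, 75 mm tall. Bystander.
- mug: White mug, 76 mm diameter, 85 mm tall. Bystander.
- figurine: Small turned clay-coloured figurine, 52 mm foot, 100 mm tall. Bystander.

How it is judged:
On the way, in this order (a step that is already met when the one before it is completed fails the run):
1. the door is lifted clear of the stand, upright (height (world z) of door above 0.045 m and angle between door's own z axis and vertical below 0.2 rad), for 0.1 s.
2. both knuckles are fully down over the pins while the door stands open (more than 50 degrees), the fingers off it (horizontal distance between knuckle_low and pin_low below 0.0115 m and horizontal distance between knuckle_high and pin_high below 0.0115 m and height (world z) of knuckle_low below 0.046 m and height (world z) of knuckle_high below 0.146 m and angle between door's own z axis and vertical below 0.08 rad and angle between the y axis of door and the y axis of case, either way round above 0.87 rad and contact force between door and the fingers below 0.1 N), for 0.2 s.
At the end, for the whole second after the job is handed in: The door hangs on both pins, each knuckle within 4 mm of its ledge height (42 and 142 mm) and within 11.5 mm of the nominal pin line, upright within 0.08 rad, shut within 0.12 rad of parallel to the case front, free edge on the stops' side, at rest and released (horizontal distance between knuckle_low and pin_low below 0.0115 m and horizontal distance between knuckle_high and pin_high below 0.0115 m and height (world z) of knuckle_low between 0.038 and 0.046 m and height (world z) of knuckle_high between 0.138 and 0.146 m and angle between door's own z axis and vertical below 0.08 rad and angle between the y axis of door and the y axis of case, either way round below 0.12 rad and y of door_edge in the frame of case above 0.05 m and linear speed of door below 0.02 m/s); the robot touches nothing.
It fails at once if the door presses or strikes the case with more than 35 N (contact force between door and case above 35 N).
It fails at once if a bystander is moved more than 20 mm (distance of any of candle, mug, figurine from where it was at the start of the episode above 0.02 m).
It also fails if it takes over 72 s, if anything falls off the work surface, if the arm or the gripper's body presses on something with over 40 N, if the wrist force passes 120 N, or if a joint passes its speed limit or range.

## Robot

A 7-joint arm with a two-finger parallel gripper is mounted at the origin on the work surface. World frame = base frame: x ahead of the robot, y to its left, z up, the work surface at z = 0. Lengths are in m, angles in rad, forces in N, time in s.
With the tool pointing down it reaches from about 0.35 to 0.9 m from the base axis. Payload 8.1 kg.
Tool frame: the origin (TCP) lies at the very end of the fingers, on their centre line; the grasp point (between the pads) lies 19 mm behind it; z points along the fingers, y is the line along which they close (so a half turn about z gives the same grasp; the last joint's range is limited). The gripper opens to 92 mm and grips with 3 to 60 N. Pads are 19 mm wide; open, the fingers measure 130 mm over their backs; the gripper's body (75 mm by 190 mm) begins 47 mm behind the grasp point.
Start: joints at [1.141, 0.434, 0.025, 1.573, -0.012, 1.134, -0.075], TCP at [0.201, -0.592, 0.227] pointing down, gripper open.
Joint ranges: [-2.62, 2.62], [-0.44, 2.09], [-1.27, 1.32], [0.08, 2.57], [-1.32, 4.46], [0.12, 2], [-2.74, 2.74]. Speed limits (rad/s): [2.22, 2.22, 3.01, 3.01, 3.14, 3.14, 3.14].

## Interface

Orientations are given as a unit quaternion [x, y, z, w].
In Python, from plant import get_state, optics, sign_off gives the robot as it stands.
- The arm moves only by the tool play_rows, never from a script. Its argument "plan" is a list of rows, each a list of 7 numbers: the closure, from 0 (fully open) to 1 (shut), then the shift along the tool's x, y, z in mm, then the turn, a rotation vector about the tool's x, y, z in rad. A call has exactly 8 rows; each row shifts and turns the commanded pose from where the row before left it, along the tool's axes as they then stand; what a row does not reach is not made up. A row lasts 1/10 s, in which the tool goes at most 50 mm and 8.59 degrees, less where a joint would pass 70% of its speed; a pose out of reach is approached as far as the arm can. A call with a gripper value outside its range is refused whole. The fingers move at their own pace and stop on an object; "force" is the grip in N (left out, the last holds). Time passes only in rows, so rows that do not move let the fingers close, or fill a call up. It gives the time, the measured TCP pose, the force, the opening and the grip force at its end, in the units of the state.
- get_state(): the state, without advancing time (a new reading comes with each control period).
- optics.camera(name): name is "side" or "top"; returns (picture, depth): 480x640x3 uint8, red, green, blue; 480x640 float32, m along the optical axis (not along the pixel's ray), 0 where there is no reading.
- optics.camera_params(name): a dict with "camera_matrix" (3x3 intrinsics, pixels), "origin" and "attitude" of the camera in the world. Camera axes: x right, y down, z forward; pixel columns grow to the right and rows downward; lengths in m; the calibration is good to about 2 mm. A picture is of the moment at which its call begins. camera_params takes no time and is no camera call.
- sign_off(): hands the job in; it is judged then, once.
The state is a dict: "time": time; "joint_positions": joint angles; "joint_velocities": joint speeds; "tau": joint torques, N m; "tcp_pos": TCP position; "eef_rot": TCP orientation; "ft_force": force on the tool from outside, world axes, zero at the start; "wrist_torque": the same for the moment, N m; "gripper_width": finger opening in m; "grip_force": force on a finger pad.
Only numpy, scipy, OpenCV 4.12 (cv2) and the standard library are available. Lean on these libraries where they do the work, as an engineer would, in place of code of your own. Each camera call takes 0.05 s, during which the arm holds its last target. There are 200 camera calls.

## Working session

There is one attempt and no reset: what is moved stays moved. The work goes in short steps, Python scripts to look and compute and a tool call to move; the robot and the scene stay as the last step left them, time stands still between calls to the robot, and variables do not carry over. Pictures are saved under pics/ and viewed, at most 11 in all, crops included, and the job is handed in when it is done.

Besides the shell and the picture viewer there is one more tool, called after "Emit:" by a JSON object that holds its "method" and its "body". play_rows: Moves the arm, as the interface text tells. Its arguments: {"type":"object","properties":{"plan":{"type":"array"},"force":{"type":"number"}},"required":["plan"]}

```bash
mkdir -p pics; cat > h.py <<'E'
import numpy as np,cv2
from scipy.spatial.transform import Rotation as R
from plant import get_state,optics,sign_off
def cam(n):
    p=optics.camera_params(n);K=np.array(p["camera_matrix"]);a=np.array(p["attitude"])
    M=a if a.shape==(3,3) else R.from_quat(a).as_matrix()
    return K,M,np.array(p["origin"])
def cloud(n,d):
    K,M,o=cam(n);v,u=np.mgrid[:480,:640]
    P=np.stack([(u-K[0,2])/K[0,0]*d,(v-K[1,2])/K[1,1]*d,d],-1)
    W=P@M.T+o;W[d<=0]=np.nan;return W
E
python3 - <<'E'
from h import *
for n in("top","side"):
    p=optics.camera_params(n);print(p)
    c,d=optics.camera(n);cv2.imwrite(f"pics/{n}0.png",c[...,::-1]);np.savez(f"{n}0",c=c,d=d)
print(get_state())
E
```

```text
{'camera_matrix': array([[619.10500941,   0.        , 321.87049499],
       [  0.        , 619.10500941, 237.743831  ],
       [  0.        ,   0.        ,   1.        ]]), 'origin': array([ 0.47712483, -0.06154397,  1.43536196]), 'attitude': array([-0.6996455 ,  0.71389255, -0.0210534 ,  0.02025743])}
{'camera_matrix': array([[605.04836326,   0.        , 316.85541763],
       [  0.        , 605.04836326, 243.84348156],
       [  0.        ,   0.        ,   1.        ]]), 'origin': array([-0.12662477,  0.80724412,  1.08053707]), 'attitude': array([-0.29961016,  0.86072087, -0.38799612,  0.13730384])}
{'time': 0.1, 'joint_positions': array([ 1.14138056,  0.4351157 ,  0.02495257,  1.57400859, -0.01160142,
        1.13401381, -0.07513129]), 'joint_velocities': array([-0.00012193, -0.00087216,  0.00282886, -0.00296542,  0.00115511,
       -0.00063583,  0.00173126]), 'tau': array([ 2.79071188e-03, -6.69133759e+01,  9.87776220e-01, -3.15147114e+01,
       -6.05626381e-02,  3.73826211e-02,  4.52691052e-05]), 'tcp_pos': array([ 0.20045489, -0.59149027,  0.22604562]), 'eef_rot': array([ 9.86685061e-01,  1.62641013e-01, -1.71101278e-04, -6.79062884e-04]), 'ft_force': array([ 0.07054145, -0.66919084,  0.00395928]), 'wrist_torque': array([0.00114773, 0.01450127, 0.03635274]), 'grip_force': 0.0, 'gripper_width': 0.09219026523746032}
```

View pics/top0.png

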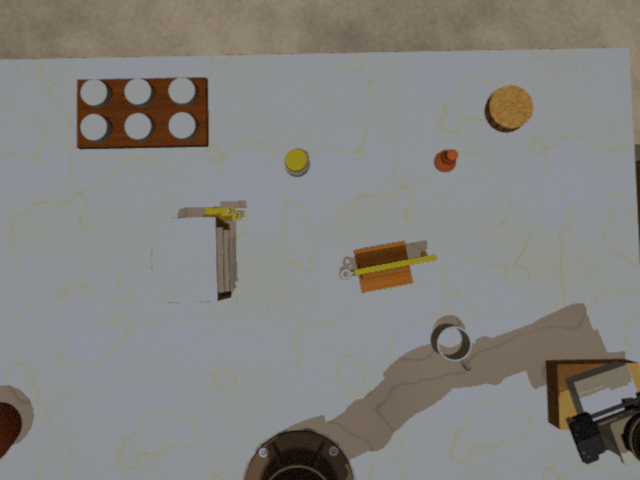

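View pics/side0.png

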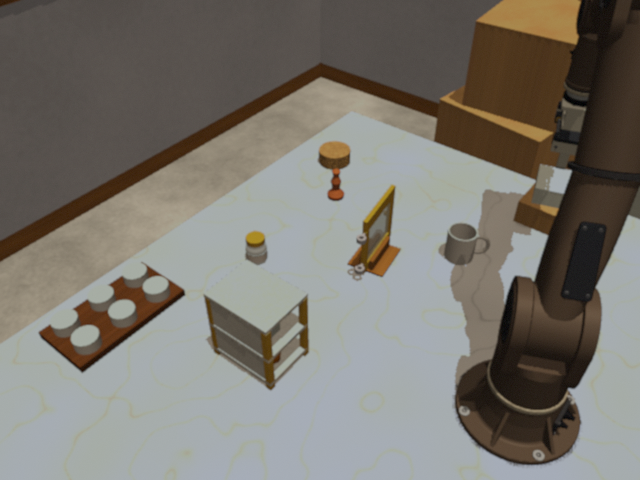

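The top view shows the case at about (185,260), open to the right, with brass hinge parts near (230,212). The door's yellow rail runs (355,272)–(437,258) in the stand, with its knuckles on the left. The mug is at (450,342), the candle at (297,160) and the figurine at (446,160).

```bash
python3 - <<'E'
from h import *
z=np.load("top0.npz");c,d=z["c"],z["d"];W=cloud("top",d)
hsv=cv2.cvtColor(c,cv2.COLOR_RGB2HSV)
yel=cv2.inRange(hsv,(20,120,100),(35,255,255))>0
Z=W[...,2]
# door rail
m=yel.copy();m[:, :340]=0;m[:230]=0;m[300:]=0
print("rail n",m.sum(),"z",np.nanpercentile(Z[m],[5,50,95]))
K,M,o=cam("top")
def ray(uv,h):
    r=np.c_[(uv[:,0]-K[0,2])/K[0,0],(uv[:,1]-K[1,2])/K[1,1],np.ones(len(uv))]@M.T
    return o+r*((h-o[2])/r[:,2])[:,None]
def rect(m,h,name):
    v,u=np.nonzero(m);p=ray(np.c_[u,v].astype(float),h)[:,:2]
    (cx,cy),(w,hh),a=cv2.minAreaRect((p*1000).astype(np.float32));print(name,m.sum(),"c",cx,cy,"wh",w,hh,"a",a)
mm=m&(Z>0.15);rect(mm,0.176,"door z>.15")
# case top
t=(abs(Z-0.19)<0.012);t[:,300:]=0;t[:180]=0;t[330:]=0
t=cv2.morphologyEx(t.astype(np.uint8),cv2.MORPH_OPEN,np.ones((3,3)))>0
print("case z",np.nanmedian(Z[t]));rect(t,0.19,"case top")
y2=yel.copy();y2[:,260:]=0;y2[:190]=0;y2[230:]=0
v,u=np.nonzero(y2);
for a in zip(u,v,np.round(Z[y2],3)): print(a,end=" ")
q=lambda lo,hi,u0,u1,v0,v1:0
for nm,(u0,u1,v0,v1) in dict(mug=(420,480,310,375),candle=(275,320,140,185),fig=(425,465,140,180),stand=(340,440,230,300)).items():
    s=W[v0:v1,u0:u1].reshape(-1,3);s=s[s[:,2]>0.02];print("\n",nm,np.round(np.nanpercentile(s,[2,50,98],axis=0),3).tolist(),end="")
E
python3 - <<'E'
import cv2
a=cv2.imread('pics/top0.png')
cv2.imwrite('pics/crop.png',cv2.resize(a[190:310,140:450],None,fx=2.58,fy=2.58,interpolation=cv2.INTER_CUBIC))
E
```

```text
rail n 504 z [0.03987571 0.17595769 0.18025493]
door z>.15 461 c 493.684326171875 -210.4232177734375 wh 11.570320129394531 168.84774780273438 a 9.710042953491211
case z 0.189968847601392
case top 5498 c 512.6660766601562 214.6267547607422 wh 169.7953338623047 131.182861328125 a 0.7154539823532104
(np.int64(222), np.int64(207), np.float64(0.137)) (np.int64(223), np.int64(207), np.float64(0.146)) (np.int64(224), np.int64(207), np.float64(0.14)) (np.int64(225), np.int64(207), np.float64(0.143)) (np.int64(226), np.int64(207), np.float64(0.141)) (np.int64(227), np.int64(207), np.float64(0.143)) (np.int64(228), np.int64(207), np.float64(0.14)) (np.int64(229), np.int64(207), np.float64(0.142)) (np.int64(230), np.int64(207), np.float64(0.142)) (np.int64(231), np.int64(207), np.float64(0.142)) (np.int64(232), np.int64(207), np.float64(0.14)) (np.int64(233), np.int64(207), np.float64(0.143)) (np.int64(206), np.int64(208), np.float64(0.141)) (np.int64(207), np.int64(208), np.float64(0.143)) (np.int64(208), np.int64(208), np.float64(0.142)) (np.int64(209), np.int64(208), np.float64(0.141)) (np.i
[... 13517 characters left out ...]
64(232), np.int64(219), np.float64(0.041)) (np.int64(233), np.int64(219), np.float64(0.042)) (np.int64(234), np.int64(219), np.float64(0.042)) (np.int64(235), np.int64(219), np.float64(0.036)) (np.int64(236), np.int64(219), np.float64(0.044)) (np.int64(237), np.int64(219), np.float64(0.039)) (np.int64(238), np.int64(219), np.float64(0.039)) (np.int64(239), np.int64(219), np.float64(0.045)) 
 mug [[0.265, -0.38, 0.023], [0.315, -0.357, 0.068], [0.359, -0.307, 0.089]]
 candle [[0.705, -0.034, 0.029], [0.727, -0.01, 0.073], [0.754, 0.016, 0.08]]
 fig [[0.715, -0.366, 0.02], [0.729, -0.347, 0.062], [0.746, -0.335, 0.1]]
 stand [[0.468, -0.288, 0.032], [0.492, -0.2, 0.136], [0.517, -0.104, 0.18]]
```

View pics/crop.png

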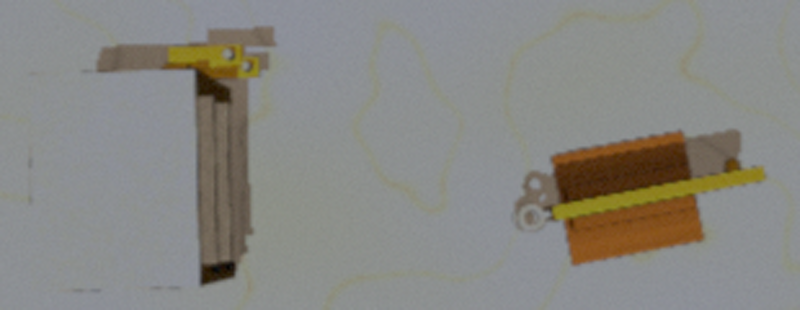

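The crop shows both pin tips clearly: the upper at about full-image pixel (228.4,210.6), the lower at about (235.8,215.3). The upper knuckle ring is at about (345,273). Next I compute the positions and the first rows.

```bash
cat >> h.py <<'E'
def ray(n,uv,h):
    K,M,o=cam(n);uv=np.atleast_2d(uv).astype(float)
    r=np.c_[(uv[:,0]-K[0,2])/K[0,0],(uv[:,1]-K[1,2])/K[1,1],np.ones(len(uv))]@M.T
    return o+r*((h-o[2])/r[:,2])[:,None]
def pose():
    s=get_state();return np.array(s["tcp_pos"]),R.from_quat(s["eef_rot"])
def rows(pos,yawdeg,n,p=None,q=None):
    if p is None:p,q=pose()
    y=np.radians(yawdeg);x=np.array([np.cos(y),np.sin(y),0])
    T=R.from_matrix(np.c_[x,np.cross([0,0,-1],x),[0,0,-1]])
    rv=(q.inv()*T).as_rotvec();dp=(np.array(pos)-p)/n*1000
    for i in range(n):
        qi=q*R.from_rotvec(rv*i/n);print(np.round(qi.inv().apply(dp),1).tolist(),np.round(rv/n,4).tolist())
    return T
E
python3 - <<'E'
from h import *
p,q=pose();x=q.as_matrix()[:,0];print("tool yaw",np.degrees(np.arctan2(x[1],x[0])))
print("pin hi",ray("top",[228.4,210.6],.158),"pin lo",ray("top",[235.8,215.3],.058))
c=np.load("top0.npz")["c"]
print(c[207:216,222:236].mean(2).astype(int))
print(c[260:284,336:358].mean(2).astype(int))
rows([.494,-.210,.215],99.7,16)
E
```

```text
tool yaw 18.720456174482514
pin hi [[0.61205353 0.12875053 0.158     ]] pin lo [[0.61174375 0.12724717 0.058     ]]
[[102 101 103 106 104 101 105 101 103 107 105  98 103 112]
 [101 100 101 103 104 105 100  88  80  95 103  93 104 127]
 [ 99  97 101  99 110 124 124 100  82  90  95  89 104 130]
 [101 100 100 103 122 135 135 117  86  92  97  89 100 117]
 [101  96 100 108 123 134 135 115  78  90  98  89  99 110]
 [ 97 101  93 103 111 121 111  83  74  94 100  91 101 101]
 [103 101 103 103 108 106 101  86  88  99  99  95 104 101]
 [104 106 100 103 104 103 102  97  98  98 101 108 123 123]
 [100  99  92  92  92  92  92  89  78  83  90 105 130 133]]
[[144 144 144 145 145 144 139 115  97 121 138 141 137 117 102 102 102 102
   99  76  49  43]
 [144 144 145 145 144 142 126 105  98 128 141 144 142 121 106 101 104 102
  103  82  53  42]
 [142 143 143 144 142 142 120  97  98 114 134 140 139 122 104 105 104 103
  101  82  57  42]
 [144 142 143 145 144 144 133 111  99 101 114 116 117 110 102 101 105 102
  103  89  66  41]
 [146 144 143 142 144 144 140 118 101 103 105 104 104 103 106 105 103 104
  101 
[... 1815 characters left out ...]
01, -0.0883]
[26.4, -14.4, 0.7] [-0.0001, -0.0001, -0.0883]
[27.6, -12.0, 0.7] [-0.0001, -0.0001, -0.0883]
[28.5, -9.6, 0.7] [-0.0001, -0.0001, -0.0883]
[29.3, -7.0, 0.7] [-0.0001, -0.0001, -0.0883]
[29.8, -4.4, 0.7] [-0.0001, -0.0001, -0.0883]
[30.0, -1.7, 0.7] [-0.0001, -0.0001, -0.0883]
[30.1, 0.9, 0.7] [-0.0001, -0.0001, -0.0883]
[29.9, 3.6, 0.7] [-0.0001, -0.0001, -0.0883]
[29.4, 6.2, 0.7] [-0.0001, -0.0001, -0.0883]
[28.8, 8.8, 0.7] [-0.0001, -0.0001, -0.0883]
[27.9, 11.3, 0.7] [-0.0001, -0.0001, -0.0883]
[26.8, 13.7, 0.7] [-0.0001, -0.0001, -0.0883]
[25.5, 16.0, 0.7] [-0.0001, -0.0001, -0.0883]
[24.0, 18.2, 0.7] [-0.0001, -0.0001, -0.0883]
[22.3, 20.2, 0.7] [-0.0001, -0.0001, -0.0883]
```

Emit:
{"method": "play_rows", "body": {"plan": [[0,25,-16.7,0.7,0,0,-0.0883],[0,26.4,-14.4,0.7,0,0,-0.0883],[0,27.6,-12,0.7,0,0,-0.0883],[0,28.5,-9.6,0.7,0,0,-0.0883],[0,29.3,-7,0.7,0,0,-0.0883],[0,29.8,-4.4,0.7,0,0,-0.0883],[0,30,-1.7,0.7,0,0,-0.0883],[0,30.1,0.9,0.7,0,0,-0.0883]], "force": 25}}

```text
time: 0.9
tcp_pos: [0.3486, -0.3994, 0.2211]
eef_rot: [0.868, 0.497, -0.0, 0.0]
ft_force: [0.6, -0.7, 0.0]
gripper_width: 0.0918
grip_force: 0.0
```

Emit:
{"method": "play_rows", "body": {"plan": [[0,29.9,3.6,0.7,0,0,-0.0883],[0,29.4,6.2,0.7,0,0,-0.0883],[0,28.8,8.8,0.7,0,0,-0.0883],[0,27.9,11.3,0.7,0,0,-0.0883],[0,26.8,13.7,0.7,0,0,-0.0883],[0,25.5,16,0.7,0,0,-0.0883],[0,24,18.2,0.7,0,0,-0.0883],[0,22.3,20.2,0.7,0,0,-0.0883]]}}

```text
time: 1.7
tcp_pos: [0.4952, -0.2086, 0.2155]
eef_rot: [0.643, 0.766, -0.0, 0.0]
ft_force: [0.1, 0.1, -0.8]
gripper_width: 0.0916
grip_force: 0.0
```

```bash
python3 - <<'E'
from h import *
p,q=pose();x=q.as_matrix()[:,0];print(p,"tool yaw",np.degrees(np.arctan2(x[1],x[0])),get_state()["time"])
rows([.494,-.210,.142],99.7,8)
c,d=optics.camera("top");cv2.imwrite("pics/t1.png",c[...,::-1][180:380,240:500].repeat(3,0).repeat(3,1))
E
```

```text
[ 0.49524262 -0.20861322  0.21551756] tool yaw 100.01703657932515 1.7
[-0.1, -0.2, 9.2] [0.0, 0.0, 0.0007]
[-0.1, -0.2, 9.2] [0.0, 0.0, 0.0007]
[-0.1, -0.2, 9.2] [0.0, 0.0, 0.0007]
[-0.1, -0.2, 9.2] [0.0, 0.0, 0.0007]
[-0.1, -0.2, 9.2] [0.0, 0.0, 0.0007]
[-0.1, -0.2, 9.2] [0.0, 0.0, 0.0007]
[-0.1, -0.2, 9.2] [0.0, 0.0, 0.0007]
[-0.1, -0.2, 9.2] [0.0, 0.0, 0.0007]
```

View pics/t1.png

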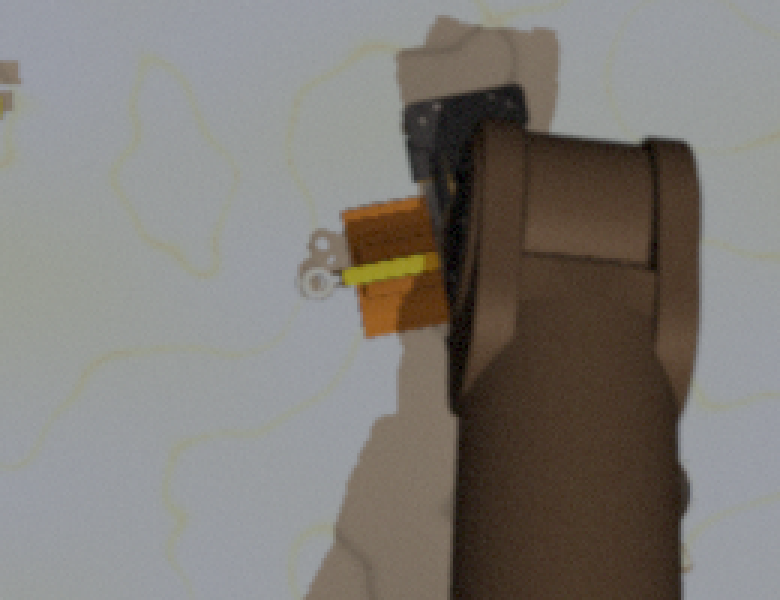

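The gripper straddles the rail, at about crop (445,260), and the knuckle ring is still visible at crop (318,282). I'm going down and gripping.

Emit:
{"method": "play_rows", "body": {"plan": [[0,-0.1,-0.2,9.2,0,0,0],[0,-0.1,-0.2,9.2,0,0,0],[0,-0.1,-0.2,9.2,0,0,0],[0,-0.1,-0.2,9.2,0,0,0],[0,-0.1,-0.2,9.2,0,0,0],[0,-0.1,-0.2,9.2,0,0,0],[0,-0.1,-0.2,9.2,0,0,0],[0,-0.1,-0.2,9.2,0,0,0.005]]}}

```text
time: 2.55
tcp_pos: [0.493, -0.2117, 0.1411]
eef_rot: [0.647, 0.762, -0.0, -0.0]
ft_force: [-0.1, -0.3, 0.5]
gripper_width: 0.092
grip_force: 0.0
```

Emit:
{"method": "play_rows", "body": {"plan": [[1,0,0,0,0,0,0],[1,0,0,0,0,0,0],[1,0,0,0,0,0,0],[1,0,0,0,0,0,0],[1,0,0,0,0,0,0],[1,0,0,0,0,0,0],[1,0,0,0,0,0,0],[1,0,0,0,0,0,0]], "force": 40}}

```text
time: 3.35
tcp_pos: [0.4931, -0.2116, 0.142]
eef_rot: [0.647, 0.763, 0.0, 0.0]
ft_force: [0.8, 0.5, -0.2]
gripper_width: 0.0321
grip_force: 0.0
```

Emit:
{"method": "play_rows", "body": {"plan": [[1,0,0,0,0,0,0],[1,0,0,0,0,0,0],[1,0,0,0,0,0,0],[1,0,0,0,0,0,0],[1,0,0,0,0,0,0],[1,0,0,0,0,0,0],[1,0,0,0,0,0,0],[1,0,0,0,0,0,0]]}}

```text
time: 4.15
tcp_pos: [0.4931, -0.2116, 0.1419]
eef_rot: [0.647, 0.763, 0.0, 0.0]
ft_force: [0.3, 0.1, -1.0]
gripper_width: 0.012
grip_force: 40.0
```

Emit:
{"method": "play_rows", "body": {"plan": [[1,0,0,-5,0,0,0],[1,0,0,-10,0,0,0],[1,0,0,-10,0,0,0],[1,0,0,-10,0,0,0],[1,0,0,-10,0,0,0],[1,0,0,-10,0,0,0],[1,0,0,-5,0,0,0],[1,0,0,0,0,0,0]]}}

```text
time: 4.95
tcp_pos: [0.4935, -0.2118, 0.2029]
eef_rot: [0.647, 0.763, 0.0, 0.001]
ft_force: [0.2, -0.5, -2.8]
gripper_width: 0.0119
grip_force: 40.0
```

```bash
cat >> h.py <<'E'
def door(save=None,z0=None):
    # rail line and ring from the top view, door lower edge at z0
    c,d=optics.camera("top");W=cloud("top",d);Z=W[...,2]
    if save:cv2.imwrite(save,c[...,::-1])
    return c,Z
E
python3 - <<'E'
from h import *
p,q=pose();x=q.as_matrix()[:,0];s=get_state();print(p,np.degrees(np.arctan2(x[1],x[0])),s["time"],s["ft_force"],s["wrist_torque"])
c,Z=door("pics/t2.png")
i=cv2.imread("pics/t2.png")[180:380,240:500];cv2.imwrite("pics/t2c.png",i.repeat(3,0).repeat(3,1))
c,d=optics.camera("side");cv2.imwrite("pics/s2.png",c[...,::-1])
E
```

```text
[ 0.49350795 -0.21177586  0.20285356] 99.37078766764894 4.95 [ 0.1882202  -0.54770908 -2.77751451] [-0.10192231 -0.13811163  0.03182998]
```

View pics/t2c.png

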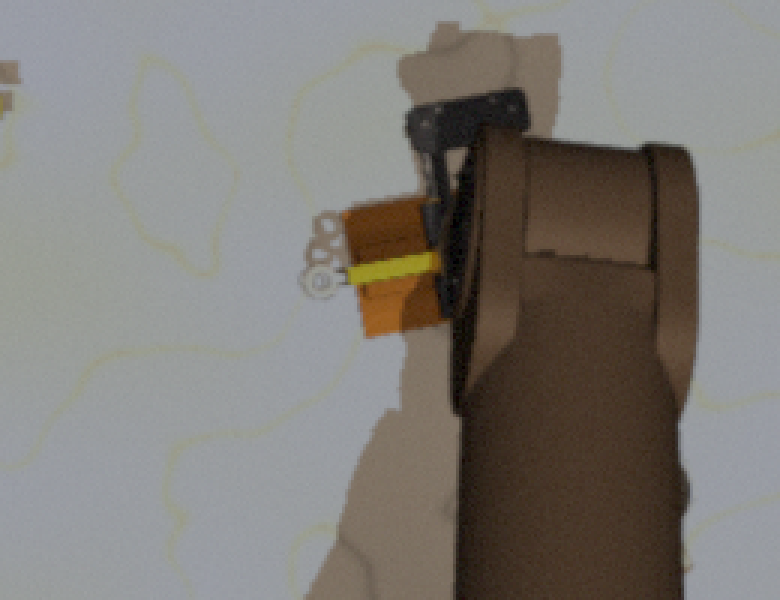

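The door is lifted clear and level, with the ring at full-image (346.1,273.3). I now compute the TCP goal that puts the ring on the pin.

```bash
python3 - <<'E'
from h import *
p,q=pose()
c=cv2.imread("pics/t2.png");g=cv2.cvtColor(c,cv2.COLOR_BGR2GRAY).astype(int)
print(g[264:282,338:356])
r=ray("top",[346.1,273.3],.201)[0];o=q.inv().apply(r-p);print("ring",r,"in tool mm",o*1000)
pin=np.array([.612,.1295])
y=np.radians(90.7);xx=np.array([np.cos(y),np.sin(y)]);yy=np.array([np.sin(y),-np.cos(y)])
nom=101.;
for off in (o[0]*1000,102.0):
    t=pin-(xx*off+yy*o[1]*1000)/1000;print("tcp goal",t)
    rows([t[0],t[1],.203],90.7,8)
E
```

```text
[[156 156 154 135 114 111 139 153 153 149 145 129 119 119 118 116 116 107]
 [157 157 154 135 111 112 138 151 152 151 139 125 120 134 127 119 118 114]
 [157 154 153 136 115 111 122 130 131 127 121 119 121 140 137 122 117 115]
 [154 155 154 149 125 112 112 119 113 110 116 121 136 151 150 132 118 117]
 [156 155 154 153 131 108 114 132 139 136 133 132 146 152 150 132 116 113]
 [157 157 154 143 122 127 140 149 151 151 151 146 148 133 122 104  88 106]
 [154 154 138 127 127 141 151 151 146 145 149 152 150 131 103  81  76  87]
 [153 148 135 125 139 150 146 135 131 141 138 145 153 148 144 137 124  98]
 [153 140 140 135 145 152 142 140 143 134 140 134 145 153 154 153 147 110]
 [156 138 142 142 148 151 139 145 153 132 138 130 143 153 153 149 138 109]
 [153 141 133 138 149 152 134 143 153 134 136 128 140 151 137 120 104  90]
 [156 150 138 129 144 152 133 141 135 129 125 130 145 152 139 140 138 140]
 [155 153 146 131 139 152 146 141 132 132 139 145 150 146 148 153 156 154]
 [157 155 152 141 136 145 152 149 148 147 150 153 152 152 152 156 158 158]
 [155 156 153 150 141 135 143 153 152 152 152 145 
[... 335 characters left out ...]
.76168197]
tcp goal [0.61201149 0.02714901]
[27.0, 19.6, -0.2] [-0.0, 0.0, 0.0189]
[27.4, 19.0, -0.2] [-0.0, 0.0, 0.0189]
[27.7, 18.5, -0.2] [-0.0, 0.0, 0.0189]
[28.1, 18.0, -0.2] [-0.0, 0.0, 0.0189]
[28.4, 17.5, -0.2] [-0.0, 0.0, 0.0189]
[28.8, 16.9, -0.2] [-0.0, 0.0, 0.0189]
[29.1, 16.4, -0.2] [-0.0, 0.0, 0.0189]
[29.4, 15.8, -0.2] [-0.0, 0.0, 0.0189]
tcp goal [0.61200729 0.02749248]
[27.1, 19.6, -0.2] [-0.0, 0.0, 0.0189]
[27.4, 19.0, -0.2] [-0.0, 0.0, 0.0189]
[27.8, 18.5, -0.2] [-0.0, 0.0, 0.0189]
[28.1, 18.0, -0.2] [-0.0, 0.0, 0.0189]
[28.5, 17.5, -0.2] [-0.0, 0.0, 0.0189]
[28.8, 16.9, -0.2] [-0.0, 0.0, 0.0189]
[29.1, 16.4, -0.2] [-0.0, 0.0, 0.0189]
[29.4, 15.8, -0.2] [-0.0, 0.0, 0.0189]
```

Emit:
{"method": "play_rows", "body": {"plan": [[1,27,19.6,-0.2,0,0,0.0189],[1,27.4,19,-0.2,0,0,0.0189],[1,27.7,18.5,-0.2,0,0,0.0189],[1,28.1,18,-0.2,0,0,0.0189],[1,28.5,17.5,-0.2,0,0,0.0189],[1,28.8,16.9,-0.2,0,0,0.0189],[1,29.1,16.4,-0.2,0,0,0.0189],[1,28,15.8,-0.2,0,0,0.0189]]}}

```text
time: 5.85
tcp_pos: [0.6123, 0.0273, 0.2027]
eef_rot: [0.703, 0.711, -0.001, -0.0]
ft_force: [0.3, -0.8, -3.3]
gripper_width: 0.0119
grip_force: 40.0
```

```bash
python3 - <<'E'
from h import *
c,Z=door("pics/t3.png")
p,q=pose();x=q.as_matrix()[:,0];s=get_state();print(p,np.degrees(np.arctan2(x[1],x[0])),s["time"],s["ft_force"],s["wrist_torque"])
i=c[...,::-1][180:250,190:300];cv2.imwrite("pics/t3c.png",cv2.resize(i,None,fx=7,fy=7,interpolation=cv2.INTER_CUBIC))
E
```

```text
[0.61412836 0.03425297 0.20300879] 90.94055963098054 5.9 [ 4.86665839  6.13435264 -1.27986302] [ 0.54058932 -0.80273712 -0.09078741]
```

View pics/t3c.png

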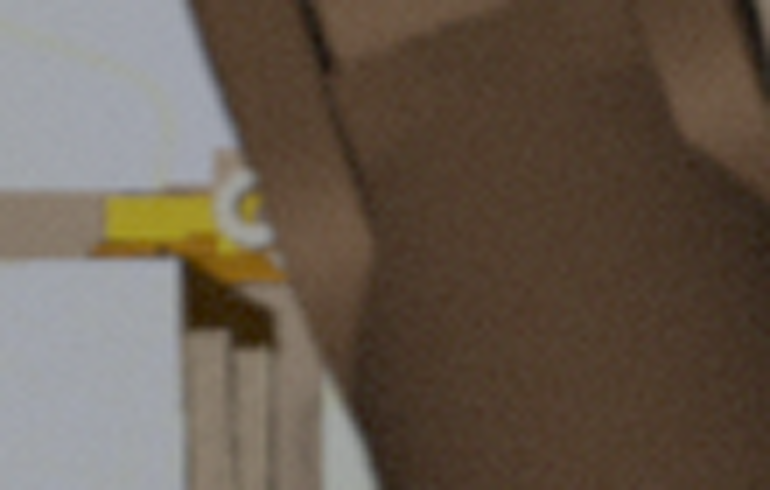

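The arm was still settling in that frame. The ring is at about crop (250,207), partly hidden by the arm. I'll hold still and read again.

Emit:
{"method": "play_rows", "body": {"plan": [[1,0,0,0,0,0,0],[1,0,0,0,0,0,0],[1,0,0,0,0,0,0],[1,0,0,0,0,0,0],[1,0,0,0,0,0,0],[1,0,0,0,0,0,0],[1,0,0,0,0,0,0],[1,0,0,0,0,0,0]]}}

```text
time: 6.7
tcp_pos: [0.6122, 0.0259, 0.2036]
eef_rot: [0.703, 0.711, 0.0, 0.0]
ft_force: [-0.2, -0.0, -2.5]
gripper_width: 0.0115
grip_force: 40.0
```

```bash
python3 - <<'E'
from h import *
c,Z=door("pics/t4.png")
cs,d=optics.camera("side");cv2.imwrite("pics/s4.png",cs[...,::-1])
p,q=pose();x=q.as_matrix()[:,0];s=get_state();print(p,np.degrees(np.arctan2(x[1],x[0])),s["time"],s["ft_force"],s["wrist_torque"],q.as_matrix()[:,2])
a=cv2.resize(c[...,::-1][195:230,205:245],(480,420),interpolation=cv2.INTER_CUBIC)
i=cs[...,::-1][220:370,190:330]
b=cv2.resize(i,(392,420),interpolation=cv2.INTER_CUBIC)[:, :320]
cv2.imwrite("pics/c4.png",np.hstack([a,b]))
E
```

```text
[0.61223195 0.02597677 0.20354366] 90.72314049092775 6.8 [-0.3857521   0.1917943  -2.62494569] [-0.03532604 -0.08647072  0.02002769] [ 3.52660223e-05 -5.15591032e-05 -9.99999998e-01]
```

View pics/c4.png

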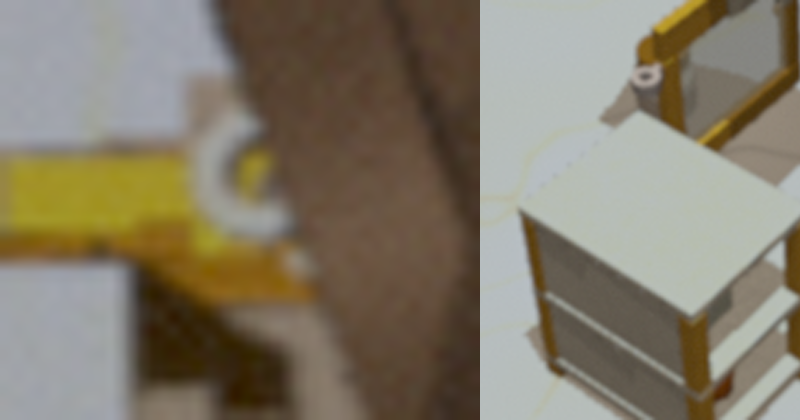

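The left crop shows the ring's centre at about full-image (226.8,209.2), over the upper ledge, with its right side hidden by the arm. The right crop shows the ring clearly from the side, at crop (647,75). I'll combine the two views.

```bash
python3 - <<'E'
from h import *
print("ring top",ray("top",[226.8,209.2],.2015)[0])
# side: crop scale 2.8 both
u=190+(647-480+.5)/2.8-.5;v=220+(75+.5)/2.8-.5
print("ring side",(u,v),ray("side",[u,v],.2015)[0])
z=np.load("side0.npz")["c"]
# project pins expected in side view
K,M,o=cam("side")
for P in([.612,.1295,.158],[.612,.128,.2015]):
    c=M.T@(np.array(P)-o);print(K@c/c[2])
cs=cv2.imread("pics/s4.png");g=cv2.cvtColor(cs,cv2.COLOR_BGR2GRAY)
print(g[238:256,240:262])
a=cv2.imread("pics/t4.png");print(cv2.cvtColor(a,cv2.COLOR_BGR2GRAY)[203:217,218:232])
b=cv2.cvtColor(np.ascontiguousarray(z[...,::-1]),cv2.COLOR_BGR2GRAY);cv2.imwrite("pics/x.png",b)
E
```

```text
ring top [0.61033722 0.12543986 0.2015    ]
ring side (249.32142857142858, 246.46428571428572) [0.60735399 0.12691319 0.2015    ]
[248.51934104 260.74887696   1.        ]
[247.4309699 245.8509796   1.       ]
[[187 187 187 187 183 155 114  97  97  97  95  87  74  67  68  71  71  72
   71  71  75  82]
 [187 187 187 187 182 153 114  97  97  97  97  89  76  68  67  71  73  72
   73  74  81  90]
 [187 187 188 188 184 156 114  93  96  98  96  90  80  72  71  71  73  78
   85  81  82  91]
 [187 187 187 188 183 157 111  83  88  93  95  95  94  90  80  77  82  91
   93  82  77  81]
 [187 187 187 187 181 153 103  74  80  89  94 101 117 118 106  93  93  94
   84  78  75  77]
 [187 188 187 186 173 144 111 101 112 116 117 128 147 150 127  99  88  81
   74  72  74  77]
 [187 187 187 186 175 157 147 148 152 153 152 158 166 158 126  91  80  75
   75  75  73  80]
 [187 186 188 185 176 167 163 157 149 147 154 164 171 159 122  84  73  74
   74  73  74  84]
 [187 187 187 183 175 169 155 133 116 112 122 147 166 164 130  86  71  72
   74  72  74  88]
 [187 187 183 173 170 169 151 119  96  94 110 140 165 
[... 910 characters left out ...]
9 145 125 136 152 158 148 113  76  75  75  78  76]
 [138 139 135 139 152 157 142 120  88  72  77  73  78  76]
 [119 119 133 148 159 150 121  94  90  85  77  76  77  80]
 [132 129 134 149 158 134  99 114 124 101  79  81  81  80]
 [138 140 145 150 158 128 103 120 124  96  76  80  82  81]
 [139 139 139 149 156 136 114 120 116  93  82  79  84  84]
 [140 138 140 149 154 151 138 133 116 108 100  85  86  87]
 [139 135 139 139 151 156 155 153 147 146 126  93  86  82]
 [113 113 116 131 138 150 157 158 158 158 136  98  83  91]
 [102 103 107 130 139 143 132 136 140 133 108  84  80  84]
 [102 100 105 126 139 132 126 126 119 107 108 100  90  89]
 [ 85  87  94 106 112 109 108 108 105  97 113 132 112  90]]
```

Emit:
{"method": "play_rows", "body": {"plan": [[1,1,0,2,0,0,0],[1,1,0,5,0,0,0],[1,0,0,6,0,0,0],[1,0,0,6,0,0,0],[1,0,0,5,0,0,0],[1,0,0,2,0,0,0],[1,0,0,0.5,0,0,0],[1,0,0,0,0,0,0]]}}

```text
time: 7.6
tcp_pos: [0.6123, 0.028, 0.177]
eef_rot: [0.703, 0.712, 0.0, 0.0]
ft_force: [0.7, 0.1, -2.9]
gripper_width: 0.0117
grip_force: 40.0
```

Emit:
{"method": "play_rows", "body": {"plan": [[1,0,0,0.5,0,0,0],[1,0,0,0.5,0,0,0],[1,0,0,0.5,0,0,0],[1,0,0,0.5,0,0,0],[1,0,0,0.5,0,0,0],[1,0,0,0.5,0,0,0],[1,0,0,0.5,0,0,0],[1,0,0,0,0,0,0]]}}

```text
time: 8.4
tcp_pos: [0.6122, 0.028, 0.1735]
eef_rot: [0.703, 0.712, -0.0, -0.0]
ft_force: [0.6, 0.3, -3.0]
gripper_width: 0.0119
grip_force: 40.0
```

Emit:
{"method": "play_rows", "body": {"plan": [[1,0,0,0.3,0,0,0],[1,0,0,0.3,0,0,0],[1,0,0,0.3,0,0,0],[1,0,0,0.3,0,0,0],[1,0,0,0.3,0,0,0],[1,0,0,0,0,0,0],[1,0,0,0,0,0,0],[1,0,0,0,0,0,0]]}}

```text
time: 9.2
tcp_pos: [0.6122, 0.028, 0.172]
eef_rot: [0.703, 0.712, 0.0, 0.0]
ft_force: [0.3, 0.8, -3.9]
gripper_width: 0.0118
grip_force: 40.0
```

Emit:
{"method": "play_rows", "body": {"plan": [[1,0,0,0.4,0,0,0],[1,0,0,0.4,0,0,0],[1,0,0,0.4,0,0,0],[1,0,0,0.4,0,0,0],[1,0,0,0.4,0,0,0],[1,0,0,0,0,0,0],[1,0,0,0,0,0,0],[1,0,0,0,0,0,0]]}}

```text
time: 10.0
tcp_pos: [0.6122, 0.028, 0.17]
eef_rot: [0.703, 0.712, -0.0, -0.0]
ft_force: [-0.4, -0.6, -2.8]
gripper_width: 0.0117
grip_force: 40.0
```

Emit:
{"method": "play_rows", "body": {"plan": [[1,0,0,0.7,0,0,0],[1,0,0,0.7,0,0,0],[1,0,0,0.7,0,0,0],[1,0,0,0.7,0,0,0],[1,0,0,0.7,0,0,0],[1,0,0,0.7,0,0,0],[1,0,0,0,0,0,0],[1,0,0,0,0,0,0]]}}

```text
time: 10.8
tcp_pos: [0.6122, 0.028, 0.1658]
eef_rot: [0.703, 0.712, -0.0, -0.0]
ft_force: [0.9, 0.6, -3.7]
gripper_width: 0.0124
grip_force: 40.0
```

Emit:
{"method": "play_rows", "body": {"plan": [[1,0,0,0.7,0,0,0],[1,0,0,0.7,0,0,0],[1,0,0,0.7,0,0,0],[1,0,0,0.7,0,0,0],[1,0,0,0.7,0,0,0],[1,0,0,0.7,0,0,0],[1,0,0,0.5,0,0,0],[1,0,0,0,0,0,0]]}}

```text
time: 11.6
tcp_pos: [0.6122, 0.028, 0.161]
eef_rot: [0.703, 0.712, -0.0, -0.0]
ft_force: [0.1, 0.6, -3.3]
gripper_width: 0.0113
grip_force: 40.0
```

Emit:
{"method": "play_rows", "body": {"plan": [[1,0,0,0.3,0,0,0],[1,0,0,0.3,0,0,0],[1,0,0,0.3,0,0,0],[1,0,0,0.3,0,0,0],[1,0,0,0.3,0,0,0],[1,0,0,0.3,0,0,0],[1,0,0,0,0,0,0],[1,0,0,0,0,0,0]]}}

```text
time: 12.4
tcp_pos: [0.6122, 0.028, 0.1593]
eef_rot: [0.703, 0.712, -0.0, -0.0]
ft_force: [0.7, 0.9, -3.1]
gripper_width: 0.0118
grip_force: 40.0
```

Emit:
{"method": "play_rows", "body": {"plan": [[1,0,0,0.25,0,0,0],[1,0,0,0.25,0,0,0],[1,0,0,0.25,0,0,0],[1,0,0,0.25,0,0,0],[1,0,0,0.25,0,0,0],[1,0,0,0.25,0,0,0],[1,0,0,0,0,0,0],[1,0,0,0,0,0,0]]}}

```text
time: 13.2
tcp_pos: [0.6123, 0.0279, 0.1579]
eef_rot: [0.703, 0.712, 0.0, 0.0]
ft_force: [0.0, 0.5, -1.2]
gripper_width: 0.0118
grip_force: 40.0
```

```bash
python3 - <<'E'
from h import *
s=get_state();print(s["tcp_pos"],s["ft_force"],s["wrist_torque"])
c,Z=door("pics/t5.png");cs,d=optics.camera("side");cv2.imwrite("pics/s5.png",cs[...,::-1])
a=cv2.resize(c[...,::-1][195:230,205:245],(480,420),interpolation=cv2.INTER_CUBIC)
b=cv2.resize(cs[...,::-1][220:370,215:329],(320,420),interpolation=cv2.INTER_CUBIC)
cv2.imwrite("pics/c5.png",np.hstack([a,b]))
E
```

```text
[0.61225843 0.02794335 0.15785328] [ 0.04120498  0.45725705 -1.17437308] [ 0.22962984 -0.2015952  -0.01225883]
```

View pics/c5.png

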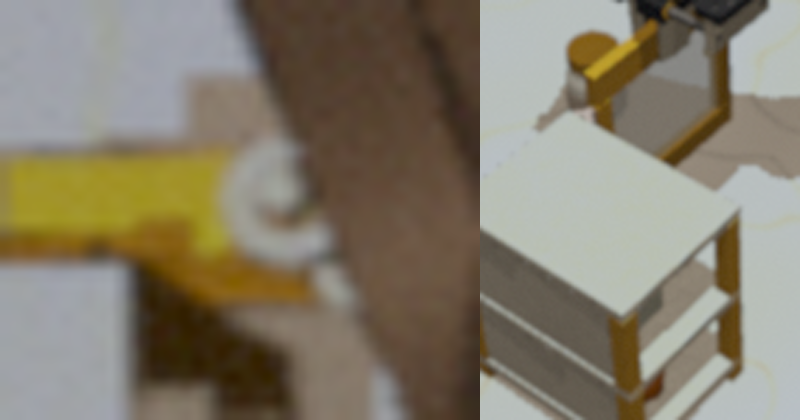

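The pin tip now shows inside the ring, at crop (280,190), so the upper knuckle is threaded. The load has started to come off the wrist, so I'll go a touch further down and then release slowly.

Emit:
{"method": "play_rows", "body": {"plan": [[1,0,0,0.2,0,0,0],[1,0,0,0.2,0,0,0],[1,0,0,0,0,0,0],[1,0,0,0,0,0,0],[1,0,0,0,0,0,0],[1,0,0,0,0,0,0],[1,0,0,0,0,0,0],[1,0,0,0,0,0,0]], "force": 10}}

```text
time: 14.1
tcp_pos: [0.6122, 0.0278, 0.1575]
eef_rot: [0.703, 0.712, -0.0, 0.0]
ft_force: [-0.2, -1.2, 0.1]
gripper_width: 0.0123
grip_force: 10.0
```

The door is fully down and the wrist reads about zero, so I'm opening.

Emit:
{"method": "play_rows", "body": {"plan": [[0.5,0,0,0,0,0,0],[0.5,0,0,0,0,0,0],[0.5,0,0,0,0,0,0],[0.5,0,0,0,0,0,0],[0.5,0,0,0,0,0,0],[0.5,0,0,0,0,0,0],[0.5,0,0,0,0,0,0],[0.5,0,0,0,0,0,0]]}}

```text
time: 14.9
tcp_pos: [0.6122, 0.028, 0.1574]
eef_rot: [0.703, 0.712, -0.0, 0.0]
ft_force: [-1.4, 0.1, 0.1]
gripper_width: 0.0459
grip_force: 0.0
```

Emit:
{"method": "play_rows", "body": {"plan": [[0.5,0,0,-2,0,0,0],[0.5,0,0,-8,0,0,0],[0.5,0,0,-15,0,0,0],[0.5,0,0,-15,0,0,0],[0.5,0,0,-10,0,0,0],[0.5,0,0,-4,0,0,0],[0.5,0,0,0,0,0,0],[0.5,0,0,0,0,0,0]]}}

```text
time: 15.7
tcp_pos: [0.6119, 0.0279, 0.2109]
eef_rot: [0.703, 0.712, -0.0, -0.0]
ft_force: [-0.5, -0.5, -0.9]
gripper_width: 0.046
grip_force: 0.0
```

Emit:
{"method": "play_rows", "body": {"plan": [[1,-4,5,0,0,0,0],[1,-5,8,0,0,0,0],[1,-6,9,0,0,0,0],[1,-6,9,0,0,0,0],[1,-5,6,0,0,0,0],[1,-3,3,0,0,0,0],[1,0,0,0,0,0,0],[1,0,0,0,0,0,0]]}}

```text
time: 16.5
tcp_pos: [0.6524, -0.0003, 0.2114]
eef_rot: [0.703, 0.712, -0.0, -0.0]
ft_force: [-0.2, -0.7, 0.6]
gripper_width: 0.0004
grip_force: 0.0
```

```bash
python3 - <<'E'
from h import *
p,q=pose();s=get_state();print(p,s["time"],s["ft_force"],s["gripper_width"],s["joint_positions"])
cs,d=optics.camera("side");cv2.imwrite("pics/s6.png",cs[...,::-1])
cv2.imwrite("pics/c6.png",cv2.resize(cs[...,::-1][140:400,180:400],None,fx=2.3,fy=2.3,interpolation=cv2.INTER_CUBIC))
E
```

```text
[ 6.52394488e-01 -3.46093704e-04  2.11355331e-01] 16.5 [-0.23009826 -0.67631104  0.59751106] 0.0004268316625996878 [ 0.19516204  0.53230285 -0.43055953  1.49107046  0.23199172  1.16920845
 -0.26115287]
```

View pics/c6.png

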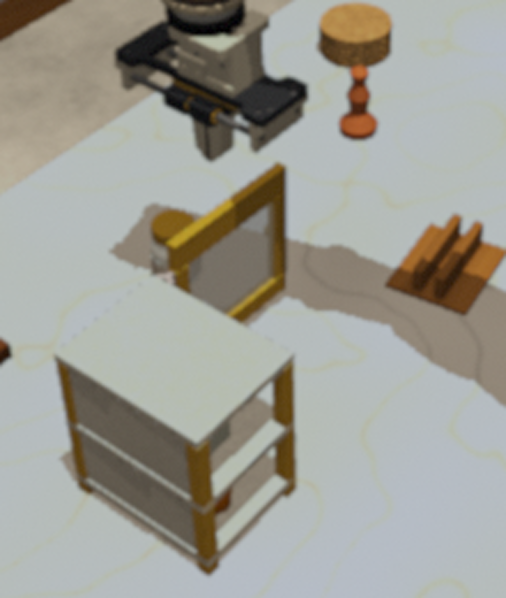

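The door hangs upright and free, square open, at crop (230,250); the closed gripper is beyond it. I'm lowering it behind the outer face and starting the swing.

Emit:
{"method": "play_rows", "body": {"plan": [[1,0,0,5,0,0,0],[1,0,0,10,0,0,0],[1,0,0,14,0,0,0],[1,0,0,10,0,0,0],[1,0,0,5,0,0,0],[1,0,-2,2,0,0,0],[1,0,-5,0,0,0,0],[1,0,-3,0,0,0,0]]}}

```text
time: 17.35
tcp_pos: [0.6423, -0.0006, 0.1658]
eef_rot: [0.703, 0.712, 0.0, 0.0]
ft_force: [0.5, 0.8, 0.7]
gripper_width: 0.0004
grip_force: 0.0
```

Emit:
{"method": "play_rows", "body": {"plan": [[1,0,-2,0,0,0,0],[1,0,-2,0,0,0,0],[1,-0.5,-3,0,0,0,0.02],[1,-0.6,-3.2,0,0,0,0.025],[1,-0.7,-3.9,0,0,0,0.03],[1,-1,-5.2,0,0,0,0.04],[1,-1.1,-6.5,0,0,0,0.05],[1,-1.1,-6.5,0,0,0,0.05]]}}

```text
time: 18.15
tcp_pos: [0.6096, -0.0037, 0.1654]
eef_rot: [0.776, 0.631, -0.0, 0.0]
ft_force: [0.5, 0.6, -0.2]
gripper_width: 0.0003
grip_force: 0.1
```

Emit:
{"method": "play_rows", "body": {"plan": [[1,-1.1,-6.5,0,0,0,0.05],[1,-1.1,-6.5,0,0,0,0.05],[1,-1.1,-6.5,0,0,0,0.05],[1,-1.1,-6.5,0,0,0,0.05],[1,-1.1,-6.5,0,0,0,0.05],[1,-1,-5.2,0,0,0,0.04],[1,-0.7,-3.9,0,0,0,0.03],[1,-0.5,-2.6,0,0,0,0.02]]}}

```text
time: 18.95
tcp_pos: [0.5658, 0.0044, 0.1655]
eef_rot: [0.871, 0.491, 0.0, 0.0]
ft_force: [0.6, 0.5, -0.5]
gripper_width: 0.0005
grip_force: 0.1
```

```bash
python3 - <<'E'
from h import *
p,q=pose();s=get_state();x=q.as_matrix()[:,0];yw=np.arctan2(x[1],x[0]);print(p,s["time"],s["ft_force"],s["wrist_torque"],np.degrees(yw),s["joint_positions"])
d=q.inv().apply(np.array([.612,.129,p[2]])-p)*1000;print("pivot in tool",d)
cs,d=optics.camera("side");cv2.imwrite("pics/s7.png",cs[...,::-1])
cv2.imwrite("pics/c7.png",cv2.resize(cs[...,::-1][140:400,180:400],None,fx=2.3,fy=2.3,interpolation=cv2.INTER_CUBIC))
E
```

```text
[0.56575866 0.00436301 0.16552521] 18.95 [ 0.62073028  0.49615953 -0.52602378] [-0.02397044 -0.02370428 -0.00519187] 58.811370429920366 [ 0.13074539  0.42211008 -0.31727358  1.77664634  0.15600677  0.96725485
 -0.79365628]
pivot in tool [ 1.30569251e+02 -2.49862245e+01 -5.79952783e-03]
```

View pics/c7.png

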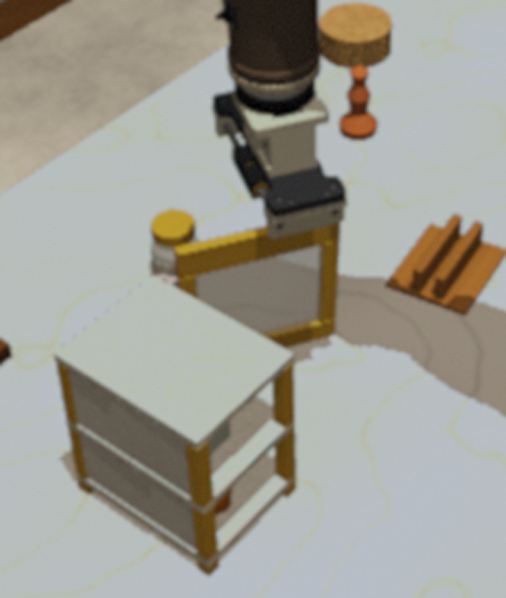

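The door is swinging with the pusher, now about 32° in (door at crop (260,290)). I'll continue.

Emit:
{"method": "play_rows", "body": {"plan": [[1,-0.5,-2.6,0,0,0,0.02],[1,-1,-5.2,0,0,0,0.04],[1,-1.1,-6.5,0,0,0,0.05],[1,-1.1,-6.5,0,0,0,0.05],[1,-1.1,-6.5,0,0,0,0.05],[1,-1.1,-6.5,0,0,0,0.05],[1,-1.1,-6.5,0,0,0,0.05],[1,-1.1,-6.5,0,0,0,0.05]]}}

```text
time: 19.8
tcp_pos: [0.5251, 0.0281, 0.1654]
eef_rot: [0.945, 0.327, 0.0, 0.0]
ft_force: [-0.7, -0.4, 0.1]
gripper_width: 0.0002
grip_force: 0.1
```

Emit:
{"method": "play_rows", "body": {"plan": [[1,-1.1,-6.5,0,0,0,0.05],[1,-1.1,-6.5,0,0,0,0.05],[1,-1.1,-6.5,0,0,0,0.05],[1,-1.1,-6.5,0,0,0,0.05],[1,-1.1,-6.5,0,0,0,0.05],[1,-1.1,-6.5,0,0,0,0.05],[1,-1,-5.2,0,0,0,0.04],[1,-0.5,-2.6,0,0,0,0.02]]}}

```text
time: 20.6
tcp_pos: [0.4952, 0.0651, 0.1654]
eef_rot: [0.988, 0.153, -0.0, -0.0]
ft_force: [-0.1, -0.3, -0.6]
gripper_width: 0.0009
grip_force: 0.0
```

Emit:
{"method": "play_rows", "body": {"plan": [[1,-0.5,-2.6,0,0,0,0.02],[1,-0.5,-2.6,0,0,0,0.02],[1,-0.5,-2.6,0,0,0,0.02],[1,-0.5,-2.6,0,0,0,0.02],[1,-0.5,-2.6,0,0,0,0.02],[1,-0.5,-2.6,0,0,0,0.02],[1,-0.3,-1.3,0,0,0,0.01],[1,0,0,0,0,0,0]]}}

```text
time: 21.4
tcp_pos: [0.488, 0.0805, 0.1654]
eef_rot: [0.996, 0.089, 0.0, -0.0]
ft_force: [-0.4, -0.6, 0.4]
gripper_width: 0.0007
grip_force: 0.1
```

```bash
python3 - <<'E'
from h import *
p,q=pose();s=get_state();x=q.as_matrix()[:,0];yw=np.arctan2(x[1],x[0]);print(p,s["time"],s["ft_force"],s["wrist_torque"],np.degrees(yw),s["joint_positions"])
d=q.inv().apply(np.array([.612,.129,p[2]])-p)*1000;print("pivot in tool",d)
E
```

```text
[0.48797752 0.08049281 0.16544679] 21.4 [-0.40191738 -0.5912403   0.42344738] [ 0.02274312  0.0274013  -0.02193575] 10.215530348496294 [-0.12706301  0.30141304 -0.17998625  1.95179706  0.06820988  0.89402445
 -1.73435404]
pivot in tool [ 1.30659243e+02 -2.57426617e+01  1.08289202e-02]
```

Emit:
{"method": "play_rows", "body": {"plan": [[1,-0.5,-2.6,0,0,0,0.02],[1,-0.5,-2.6,0,0,0,0.02],[1,-0.5,-2.6,0,0,0,0.02],[1,-0.5,-2.6,0,0,0,0.02],[1,-0.5,-2.6,0,0,0,0.02],[1,-0.5,-2.6,0,0,0,0.02],[1,-0.3,-1.3,0,0,0,0.01],[1,0,0,0,0,0,0]]}}

```text
time: 22.2
tcp_pos: [0.4826, 0.0969, 0.1654]
eef_rot: [1.0, 0.024, 0.0, -0.0]
ft_force: [0.1, -0.4, 0.3]
gripper_width: 0.0005
grip_force: 0.1
```

Emit:
{"method": "play_rows", "body": {"plan": [[1,-0.2,-0.9,0,0,0,0.007],[1,-0.2,-0.9,0,0,0,0.007],[1,-0.2,-0.9,0,0,0,0.007],[1,-0.2,-0.9,0,0,0,0.007],[1,-0.2,-0.9,0,0,0,0.007],[1,0,0,0,0,0,0],[1,0,0,0,0,0,0],[1,0,0,0,0,0,0]]}}

```text
time: 23.0
tcp_pos: [0.4815, 0.101, 0.1654]
eef_rot: [1.0, 0.007, -0.0, 0.0]
ft_force: [0.7, 0.4, 0.8]
gripper_width: 0.0005
grip_force: 0.1
```

```bash
python3 - <<'E'
from h import *
p,q=pose();s=get_state();x=q.as_matrix()[:,0];yw=np.arctan2(x[1],x[0]);print(p,s["time"],s["ft_force"],s["wrist_torque"],np.degrees(yw))
c,d=optics.camera("side");W=cloud("side",d);hsv=cv2.cvtColor(c,cv2.COLOR_RGB2HSV)
m=(cv2.inRange(hsv,(15,100,60),(35,255,255))>0)&(W[...,2]>.17)&(W[...,2]<.2)&(W[...,1]>.08)&(W[...,1]<.16)
P=W[m];print(len(P));f=np.polyfit(P[:,0],P[:,1],1);print("rail slope",f, P[:,0].min(),P[:,0].max(),np.median(P[:,1]))
E
```

```text
[0.48153351 0.10101974 0.16540507] 23.0 [0.65420164 0.35972912 0.79750767] [ 0.01920689  0.03697043 -0.02067517] 0.7661762289015969
324
rail slope [0.0432822  0.10740909] 0.421835781972417 0.5932873037451779 0.1278045168188065
```

Emit:
{"method": "play_rows", "body": {"plan": [[1,-0.1,-0.5,0,0,0,0.004],[1,-0.1,-0.5,0,0,0,0.004],[1,-0.1,-0.5,0,0,0,0.004],[1,-0.1,-0.5,0,0,0,0.004],[1,-0.1,-0.5,0,0,0,0.004],[1,-0.1,-0.5,0,0,0,0.004],[1,0,0,0,0,0,0],[1,0,0,0,0,0,0]]}}

```text
time: 23.85
tcp_pos: [0.4809, 0.104, 0.1654]
eef_rot: [1.0, -0.005, -0.0, 0.0]
ft_force: [0.3, -0.6, 0.1]
gripper_width: 0.001
grip_force: 0.1
```

Emit:
{"method": "play_rows", "body": {"plan": [[1,-0.1,-0.5,0,0,0,0.004],[1,-0.1,-0.5,0,0,0,0.004],[1,-0.1,-0.5,0,0,0,0.004],[1,0,0,0,0,0,0],[1,0,0,0,0,0,0],[1,0,0,0,0,0,0],[1,0,0,0,0,0,0],[1,0,0,0,0,0,0]]}}

```text
time: 24.65
tcp_pos: [0.4806, 0.1055, 0.1654]
eef_rot: [1.0, -0.011, 0.0, 0.0]
ft_force: [-0.6, -0.6, -0.7]
gripper_width: 0.0005
grip_force: 0.1
```

Emit:
{"method": "play_rows", "body": {"plan": [[1,-0.1,-0.5,0,0,0,0.004],[1,-0.1,-0.5,0,0,0,0.004],[1,-0.1,-0.5,0,0,0,0.004],[1,0,0,0,0,0,0],[1,0,0,0,0,0,0],[1,0,0,0,0,0,0],[1,0,0,0,0,0,0],[1,0,0,0,0,0,0]]}}

```text
time: 25.45
tcp_pos: [0.4804, 0.1071, 0.1654]
eef_rot: [1.0, -0.017, 0.0, -0.0]
ft_force: [-0.1, -0.5, 0.3]
gripper_width: 0.0003
grip_force: 0.1
```

Emit:
{"method": "play_rows", "body": {"plan": [[1,-0.1,-0.5,0,0,0,0.004],[1,-0.1,-0.5,0,0,0,0.004],[1,0,0,0,0,0,0],[1,0,0,0,0,0,0],[1,0,0,0,0,0,0],[1,0,0,0,0,0,0],[1,0,0,0,0,0,0],[1,0,0,0,0,0,0]]}}

```text
time: 26.25
tcp_pos: [0.4802, 0.1081, 0.1654]
eef_rot: [1.0, -0.021, 0.0, 0.0]
ft_force: [0.5, -0.4, 0.1]
gripper_width: 0.0003
grip_force: 0.1
```

```bash
python3 - <<'E'
from h import *
f=[];
for i in range(4):
    c,d=optics.camera("side");s=get_state();f.append(np.r_[s["ft_force"],s["wrist_torque"]])
print(np.round(np.mean(f,0),3))
W=cloud("side",d);hsv=cv2.cvtColor(c,cv2.COLOR_RGB2HSV)
m=(cv2.inRange(hsv,(15,100,60),(35,255,255))>0)&(W[...,2]>.17)&(W[...,2]<.2)&(W[...,1]>.08)&(W[...,1]<.16)
P=W[m];print(len(P));print("rail slope",np.polyfit(P[:,0],P[:,1],1), P[:,0].min(),P[:,0].max(),np.median(P[:,1]))
E
```

```text
[-0.236 -0.283 -0.307  0.011 -0.    -0.015]
276
rail slope [-0.01489834  0.14147775] 0.4208359757220569 0.5929070623134998 0.13538281383621747
```

Emit:
{"method": "play_rows", "body": {"plan": [[1,-0.1,-0.5,0,0,0,0.004],[1,-0.1,-0.5,0,0,0,0.004],[1,-0.1,-0.5,0,0,0,0.004],[1,0,0,0,0,0,0],[1,0,0,0,0,0,0],[1,0,0,0,0,0,0],[1,0,0,0,0,0,0],[1,0,0,0,0,0,0]]}}

```text
time: 27.25
tcp_pos: [0.48, 0.1096, 0.1654]
eef_rot: [1.0, -0.027, 0.0, 0.0]
ft_force: [0.2, -0.4, -0.5]
gripper_width: 0.0006
grip_force: 0.1
```

Emit:
{"method": "play_rows", "body": {"plan": [[1,-0.1,-0.5,0,0,0,0.004],[1,-0.1,-0.5,0,0,0,0.004],[1,0,0,0,0,0,0],[1,0,0,0,0,0,0],[1,0,0,0,0,0,0],[1,0,0,0,0,0,0],[1,0,0,0,0,0,0],[1,0,0,0,0,0,0]]}}

```text
time: 28.05
tcp_pos: [0.4798, 0.1106, 0.1654]
eef_rot: [1.0, -0.031, -0.0, 0.0]
ft_force: [-0.4, 0.2, -0.1]
gripper_width: 0.0004
grip_force: 0.1
```

Emit:
{"method": "play_rows", "body": {"plan": [[1,-0.1,-0.5,0,0,0,0.003],[1,-0.1,-0.5,0,0,0,0.003],[1,0,0,0,0,0,0],[1,0,0,0,0,0,0],[1,0,0,0,0,0,0],[1,0,0,0,0,0,0],[1,0,0,0,0,0,0],[1,0,0,0,0,0,0]]}}

```text
time: 28.85
tcp_pos: [0.4797, 0.1116, 0.1654]
eef_rot: [0.999, -0.034, 0.0, 0.0]
ft_force: [-0.2, -0.3, 0.4]
gripper_width: 0.0006
grip_force: 0.1
```

Emit:
{"method": "play_rows", "body": {"plan": [[1,0,-0.5,0,0,0,0],[1,0,-0.5,0,0,0,0],[1,0,0,0,0,0,0],[1,0,0,0,0,0,0],[1,0,0,0,0,0,0],[1,0,0,0,0,0,0],[1,0,0,0,0,0,0],[1,0,0,0,0,0,0]]}}

```text
time: 29.65
tcp_pos: [0.4797, 0.1125, 0.1654]
eef_rot: [0.999, -0.034, -0.0, 0.0]
ft_force: [-0.3, -1.8, -1.0]
gripper_width: 0.0005
grip_force: 0.8
```

```bash
python3 - <<'E'
from h import *
f=[];
for i in range(3):
    c,d=optics.camera("side");s=get_state();f.append(np.r_[s["ft_force"],s["wrist_torque"]])
print(np.round(np.mean(f,0),3))
W=cloud("side",d);hsv=cv2.cvtColor(c,cv2.COLOR_RGB2HSV)
m=(cv2.inRange(hsv,(15,100,60),(35,255,255))>0)&(W[...,2]>.17)&(W[...,2]<.2)&(W[...,1]>.08)&(W[...,1]<.16)
P=W[m];print(len(P));print("rail slope",np.polyfit(P[:,0],P[:,1],1), P[:,0].min(),P[:,0].max(),np.median(P[:,1]))
E
```

```text
[-0.222 -1.757  0.153 -0.333  0.122  0.006]
223
rail slope [-0.05995491  0.16594303] 0.4210009544335823 0.5912422835794082 0.13883631199188218
```

The stops answer with a gentle 1.8 N, so the door is shut. I'm backing off.

Emit:
{"method": "play_rows", "body": {"plan": [[1,0,1,0,0,0,0],[1,0,3,0,0,0,0],[1,0,8,0,0,0,0],[1,0,12,0,0,0,0],[1,0,12,0,0,0,0],[1,0,8,-5,0,0,0],[1,0,4,-10,0,0,0],[1,0,0,-10,0,0,0]]}}

```text
time: 30.6
tcp_pos: [0.4766, 0.0639, 0.1915]
eef_rot: [0.999, -0.035, 0.0, 0.0]
ft_force: [-0.2, 0.6, 0.4]
gripper_width: 0.0005
grip_force: 0.0
```

Emit:
{"method": "play_rows", "body": {"plan": [[1,0,0,-15,0,0,0],[1,0,5,-20,0,0,0],[1,0,10,-20,0,0,0],[1,0,10,-10,0,0,0],[1,0,5,-5,0,0,0],[1,0,0,0,0,0,0],[1,0,0,0,0,0,0],[1,0,0,0,0,0,0]]}}

```text
time: 31.4
tcp_pos: [0.474, 0.0352, 0.2596]
eef_rot: [0.999, -0.034, -0.001, 0.0]
ft_force: [-0.4, -0.5, 0.6]
gripper_width: 0.0006
grip_force: 0.0
```

```bash
python3 - <<'E'
from h import *
s=get_state();print(s["tcp_pos"],s["time"],s["ft_force"],abs(s["joint_velocities"]).max())
c,d=optics.camera("side");W=cloud("side",d);hsv=cv2.cvtColor(c,cv2.COLOR_RGB2HSV)
m=(cv2.inRange(hsv,(15,100,60),(35,255,255))>0)&(W[...,2]>.17)&(W[...,2]<.2)&(W[...,1]>.08)&(W[...,1]<.16)
P=W[m];print(len(P),"rail slope",np.polyfit(P[:,0],P[:,1],1),"z",np.percentile(P[:,2],95))
cv2.imwrite("pics/c8.png",cv2.resize(c[...,::-1][140:400,180:500],None,fx=2.3,fy=2.3))
E
```

```text
[0.47397842 0.0351953  0.25962379] 31.4 [-0.3787083  -0.47780068  0.58588314] 0.0019668193576203247
518 rail slope [-0.0169201   0.14497132] z 0.19150242782698085
```

View pics/c8.png

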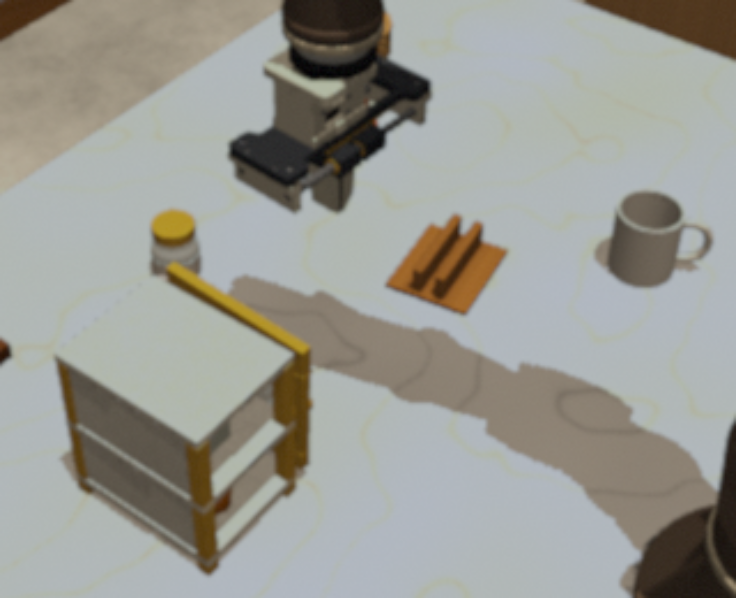

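The picture shows the door shut along the case front, its rail running crop (170,268)–(305,350) with the top at 0.191 m. The gripper is clear, and the candle and mug stand as they were. I'm handing in.

```bash
python3 -c "
from plant import sign_off
print(sign_off())"
```

```text
the job is handed in; nothing more can be done
None
```

The door hangs fully down on both pins and rests shut against the rubber stops (about 1.8 N when it touched), with the gripper clear and nothing done near the candle, mug or figurine; handed in at about 31 s, and no verdict was returned.

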